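# Clamp a bracket blank and centre-punch its drill spot

## Robot

A 7-joint arm with a two-finger parallel gripper is mounted at the origin on the work surface. World frame = base frame: x ahead of the robot, y to its left, z up, the work surface at z = 0. Lengths are in m, angles in rad, forces in N, time in s.
With the tool pointing down it reaches from about 0.425 to 0.925 m from the base axis. Payload 6.8 kg.
Tool frame: the origin (TCP) lies on the centre line of the jaws, within the pads' length; the fingertips stand 25 mm ahead of it and the grasp point (between the pads) lies 6 mm ahead of it; z points along the fingers, y is the line along which they close (so a half turn about z gives the same grasp; the last joint's range is limited). The gripper opens to 85 mm and grips with 20 to 120 N. Pads are 22 mm wide; open, the fingers measure 114 mm over their backs; the gripper's body (76 mm by 85 mm) begins 54 mm behind the grasp point. The pads swing forward as they close: fully open they stand 13 mm farther back than shut.
Start: joints at [1.072, 0.477, 0.022, 1.555, -0.011, 1.109, -0.083], TCP at [0.257, -0.624, 0.256] pointing down, gripper open.
Joint ranges: [-2.96, 2.96], [-0.34, 2.1], [-1.41, 1.46], [0.24, 2.44], [-1.37, 4.51], [0.17, 1.92], [-2.96, 2.96]. Speed limits (rad/s): [2.39, 2.39, 3.14, 3.14, 3.14, 3.14, 3.14].

## Interface

Orientations are given as a rotation vector (axis times angle).
In Python, from bench import telemetry, grab_frame, job gives the robot as it stands.
- The arm moves only by the tool apply_moves, never from a script. Its argument "rows" is a list of rows, each a list of 2 entries, a list of its own where there are three numbers: the shift along the tool's x, y, z each as a share of 250 mm, from -1 to 1, then the turn, a rotation vector about the tool's x, y, z each as a share of pi rad, from -1 to 1. A call has 1 to 10 rows; each row is the pose to reach, as a shift and turn from the pose commanded when the call began, along the tool's axes at that moment, turning the shorter way round; what a row does not reach only later rows make up. A row lasts 1/8 s, in which the tool goes at most 62.5 mm and 10.7 degrees, less where a joint would pass 70% of its speed; a pose out of reach is approached as far as the arm can. A call with a number of a shift or a turn outside -1 to 1 is refused whole. A call with a gripper value outside its range is refused whole. "jaw" is the gripper's target within -1 to 1 (fully open at 1, half-way at 0, shut at -1), set as the call begins (left out, the last holds). The fingers move at their own pace and stop on an object; "newtons" is the grip in N (left out, the last holds). Time passes only in rows, so rows that repeat a pose let the fingers close. It gives the time, the measured TCP pose, the force, the opening and the grip force at its end, in the units of the state.
- telemetry.get_obs(): the state, without advancing time (a new reading comes with each control period).
- grab_frame(name): name is "side" or "top" or "wrist"; returns a dict with "frame" (384x512x3 uint8, red, green, blue), "vertical_fov" (degrees; the focal length in pixels is half the picture's height over the tangent of half this angle, whatever the lens; pixels are square), "cx", "cy" (the principal point, pixels), "k1" (the pictures are not rectified: a ray, as slopes to the right and down, at radius r is drawn at 1 + k1 r^2 times it, then the intrinsics apply), "origin" and "attitude" of the camera in the world. Camera axes: x right, y up, looking along -z (the intrinsics and any distortion apply to the point x, -y, -z); pixel columns grow to the right and rows downward; lengths in m; the calibration is good to about 2 mm. A picture is of the moment at which its call begins. There is no depth.
- job.hand_in(): hands the job in; it is judged then, once.
The state is a dict: "clock": time; "joints": joint angles; "qvel": joint speeds; "tau": joint torques, N m; "tcp_pos": TCP position; "orientation": TCP orientation; "contact_force": force on the tool from outside, world axes, zero at the start; "moment": the same for the moment, N m; "grip_width": finger opening in m; "gripper_force": force on a finger pad.
Only numpy, scipy, OpenCV 4.12 (cv2) and the standard library are available. Lean on these libraries where they do the work, as an engineer would, in place of code of your own. Each camera call takes 0.05 s, during which the arm holds its last target. There are 200 camera calls.

## Task

Lay the aluminium blank in the drilling fixture, up against its three pins with the scribed-circle end away from the clamp, and swing the clamp down onto it. Then take the spring-loaded centre punch from the wooden rack, press it straight down inside the scribed circle until its spring snaps, without firing it anywhere else. Stand the punch back in the hole it came from, leaving the blank clamped and the rack's other two tools and the glass jar undisturbed.

Things in the scene. Friction and masses are not known exactly. Their poses are not given: they have to be found in the camera images.
- blank_center (a point): centre (half-way up) of the loose aluminium blank, a flat bar 40 x 170 x 12 mm, about 0.2 kg, lying flat on the bench. Long along its y axis, z up. A 12 mm scribed circle with crossed lines is on top near its -y end; a 16 mm dark drilled hole lies on the centre line 30 mm to the +y side of the centre. Grip it across its 40 mm width
- blank_mark (a point): centre of the scribed circle, on the blank's top face, 45 mm from the blank's centre towards its -y end (40 mm from that end)
- fixture: fixed drilling fixture: dark steel plate 120 (x) by 290 mm (y), 12 mm thick, origin under it at bench level; plate from y = -135 to +155 mm. Three upright 12 mm pins stand 22 mm above the plate: two on the blank's +x long side at (26, -100) and (26, 20) mm, one at its end at (0, 56) mm. A hold-down clamp stands at the +y end between cheeks 62 mm high
- fixture_seat (a point): point on the top face of the fixture's plate, 12 mm above the bench, axes as the fixture: where the underside centre of the blank comes when the blank touches all three pins (blank's x, y axes along the fixture's, its +y end under the clamp, its circle then at (0, -80) mm of the fixture)
- clamp (a joint): angle of the clamp bar (rad): 0 when the bar is level and its rubber pad just bears on the 12 mm blank in the fixture, growing as it is raised (to 1.3); starts raised at about 1. It stays where it is left (stiff hinge); a few newtons on the knob move it, and a little beyond contact the pad is solid against the blank
- clamp_hinge (a point): hinge of the clamp bar, at (0, 120, 45) mm of the fixture; it turns about the fixture's x axis
- clamp_knob (a point): centre of the 30 mm black ball knob near the bar's free end. At clamp = 0 it lies 125 mm towards the fixture's -y and 25 mm above the hinge; it goes up and towards +y as the bar is raised. It can be pushed down along its arc with shut fingertips from above
- rack: fixed wooden tool rack 200 mm (x) by 70 mm (y), 80 mm high, origin under its centre. Three alike 28 mm through-holes in a row along its x at -64, 0 and 64 mm; a tool hangs upright in each by its collar, in varying order
- punch_grip (a point): on the axis of the centre punch's barrel, 110 mm above its tip; z up along the punch. The tallest tool in the rack: bright ribbed steel barrel 22 mm thick, 148 mm over all, dark 24 mm cap on top (from 138 mm), a 36 mm collar (65 to 71 mm above the tip) whose underside rests on the rack, barrel below it down to 39 mm, then the nose. 0.2 kg. Grip it firmly between collar and cap
- punch_tip (a point): the pointed tip of the punch's nose (moves with the nose)
- punch_nose (a joint): how far the punch's nose is pushed into the barrel (m): 0 fully out, 0.0105 hard stop. The load is 3 N at first and 5 N at 5 mm, then climbs steeply to about 18 N near 6 mm, where a hidden catch lets go and the nose jumps in to 9 or 10 mm under a much smaller load; it has snapped when past 8 mm. It springs out by itself when lifted
- awl: bystander in the rack: awl with a waisted dark wooden handle standing 49 mm above the rack's collar line, origin at the tip end, 65 mm below the handle's underside
- drift: bystander in the rack: short dark steel pin punch, 16 mm thick above a 34 mm collar, standing 36 mm above the rack, origin 65 mm below its collar's underside
- jar: bystander: glass jar with a red lid, 72 mm in diameter, 110 mm high, standing beyond the blank, origin under it
Things that resemble listed ones, but are neither listed nor needed, are in the scene too. Of the things that look like the part that bears blank_center, the smaller one is meant.

How it is judged:
On the way, in this order (a step that is already met when the one before it is completed fails the run):
1. the blank lies flat in the fixture against its pins (within 5 mm, 0.06 rad), circle end away from the clamp, let go (horizontal distance between blank_center and fixture_seat below 0.005 m and y of blank_mark in the frame of fixture_seat below -0.038 m and angle between the y axis of blank_center and the y axis of fixture, either way round below 0.06 rad and angle between blank_center's own z axis and vertical below 0.05 rad and height (world z) of blank_center below 0.021 m and contact force between the fingers and blank below 0.1 N), for 0.2 s.
2. the clamp is down on the blank (value of joint clamp below 0.05 rad and contact force between clamp and blank above 0.3 N), for 0.2 s.
3. the punch has been drawn out of the rack and held over the fixture (distance of punch_grip from where it was at the start of the episode above 0.15 m and horizontal distance between punch_tip and blank_mark below 0.03 m and value of joint punch_nose below 0.006 m).
4. the punch, upright within 0.12 rad, has snapped (nose past 8 mm) with its tip inside the scribed circle (6 mm) of the clamped blank (all of step 2 and value of joint punch_nose above 0.008 m and distance between punch_tip and blank_mark below 0.0065 m and angle between punch_grip's own z axis and vertical below 0.12 rad).
At the end, for the whole second after the job is handed in: The punch stands upright (0.1 rad) at rest in the hole it came from (grip point within 12 mm of its start) with its nose out, and the blank lies flat in the fixture within 5 mm and 0.06 rad of touching all pins, circle end away from the clamp, with the clamp down (below 0.05 rad) and bearing on it (all of step 2 and distance of punch_grip from where it was at the start of the episode below 0.012 m and angle between punch_grip's own z axis and vertical below 0.1 rad and linear speed of punch below 0.02 m/s and value of joint punch_nose below 0.002 m and horizontal distance between blank_center and fixture_seat below 0.005 m and y of blank_mark in the frame of fixture_seat below -0.038 m and angle between the y axis of blank_center and the y axis of fixture, either way round below 0.06 rad and height (world z) of blank_center below 0.021 m).
It fails at once if the punch fires (nose past 8 mm) away from the scribed circle (tip more than 8 mm from its centre) (value of joint punch_nose above 0.008 m and distance between punch_tip and blank_mark above 0.008 m).
It fails at once if the awl, the pin punch or the jar is moved more than 30 mm (distance of any of awl, drift, jar from where it was at the start of the episode above 0.03 m).
It also fails if it takes over 72 s, if anything falls off the work surface, if the arm or the gripper's body presses on something with over 40 N, if the wrist force passes 120 N, or if a joint passes its speed limit or range.

## Working session

There is one attempt and no reset: what is moved stays moved. The work goes in short steps, Python scripts to look and compute and a tool call to move; the robot and the scene stay as the last step left them, time stands still between calls to the robot, and variables do not carry over. Pictures are saved under pics/ and viewed, at most 10 in all, crops included, and the job is handed in when it is done.

Besides the shell and the picture viewer there is one more tool, called after "Request:" as name(argument=value, ...), one argument or row to a line, values as JSON. apply_moves: Moves the arm, as the interface text tells. Its arguments: {"type":"object","properties":{"rows":{"type":"array"},"jaw":{"type":"number"},"newtons":{"type":"number"}},"required":["rows"]}

```bash
mkdir -p pics
cat > h.py <<'E'
import numpy as np, cv2, pickle
from scipy.spatial.transform import Rotation as R
from bench import telemetry, grab_frame, job
def att(a):
    a=np.array(a,float)
    return a if a.shape==(3,3) else (R.from_rotvec(a).as_matrix() if a.size==3 else R.from_quat(a).as_matrix())
def K(f):
    fl=192/np.tan(np.radians(f['vertical_fov'])/2)
    return np.array([[fl,0,f['cx']],[0,fl,f['cy']],[0,0,1.]]),np.array([f['k1'],0,0,0,0.])
def ray(f,p):
    k,d=K(f); u=cv2.undistortPoints(np.array(p,float).reshape(-1,1,2),k,d)[:,0]
    c=np.c_[u[:,0],-u[:,1],-np.ones(len(u))]; return c@att(f['attitude']).T
def onz(f,p,z):
    r=ray(f,p); o=np.array(f['origin']); return o+r*((z-o[2])/r[:,2])[:,None]
def proj(f,P):
    c=(np.array(P,float).reshape(-1,3)-f['origin'])@att(f['attitude']); k,d=K(f)
    q=np.c_[c[:,0],-c[:,1],-c[:,2]]; return cv2.projectPoints(q,np.zeros(3),np.zeros(3),k,d)[0][:,0]
def tri(f1,p1,f2,p2):
    A=np.zeros((3,3));b=np.zeros(3)
    for f,p in((f1,p1),(f2,p2)):
        r=ray(f,[p])[0]; r/=np.linalg.norm(r); M=np.eye(3)-np.outer(r,r); A+=M; b+=M@np.array(f['origin'])
    return np.linalg.solve(A,b)
def save(n): 
    f=grab_frame(n); return f
def tool(dw):  # world shift -> tool shares
    o=telemetry.get_obs(); return att(o['orientation']).T@np.array(dw)/0.25
E
python3 - <<'E'
from h import *
for n in('side','top','wrist'):
    f=grab_frame(n); pickle.dump(f,open(f'{n}0.pkl','wb')); print(n,{k:f[k] for k in f if k!='frame'})
    cv2.imwrite(f'pics/{n}0.png',cv2.resize(f['frame'][:,:,::-1],(800,600),interpolation=cv2.INTER_CUBIC))
print(telemetry.get_obs())
E
```

```text
side {'vertical_fov': 48.922261649300204, 'cx': 258.0644126678271, 'cy': 190.7613438010096, 'k1': -0.10280264803562765, 'origin': array([ 0.33964806, -0.79740175,  0.89711515]), 'attitude': array([ 0.78655993, -0.06197562, -0.1486148 ])}
top {'vertical_fov': 43.47131341991562, 'cx': 260.15206670286386, 'cy': 190.39115128450538, 'k1': -0.16132782183689695, 'origin': array([0.1338434 , 0.01654719, 1.73222786]), 'attitude': array([ 0.13875848, -0.16766422, -1.5910419 ])}
wrist {'vertical_fov': 64.33815650895227, 'cx': 254.97310418142493, 'cy': 196.44431442778347, 'k1': -0.054002257632607374, 'origin': array([ 0.31946323, -0.59909112,  0.37383604]), 'attitude': array([-0.23851337,  0.16275843, -1.17307172])}
{'clock': 0.15, 'joints': array([ 1.07189422,  0.47761674,  0.02237066,  1.55618773, -0.01148616,
        1.10930098, -0.08309375]), 'qvel': array([ 2.16384761e-03, -3.08178675e-03, -9.38068980e-04, -2.06697530e-03,
       -2.55771320e-05, -2.26355633e-03, -1.52288310e-03]), 'tau': array([ 3.09329684e-03, -5.96926045e+01,  1.61012247e+00, -2.81494886e+01,
        1.26097150e-02,  6.45611595e-03, -2.42912625e-05]), 'tcp_pos': array([ 0.25695422, -0.62374006,  0.2555606 ]), 'orientation': array([-3.08050061e+00, -6.09727640e-01,  6.04874496e-04]), 'contact_force': array([-0.28075052, -0.2335272 ,  0.16272781]), 'moment': array([0.02373246, 0.00064327, 0.00311009]), 'gripper_force': 0.0, 'grip_width': 0.08560439958526168}
```

View pics/top0.png

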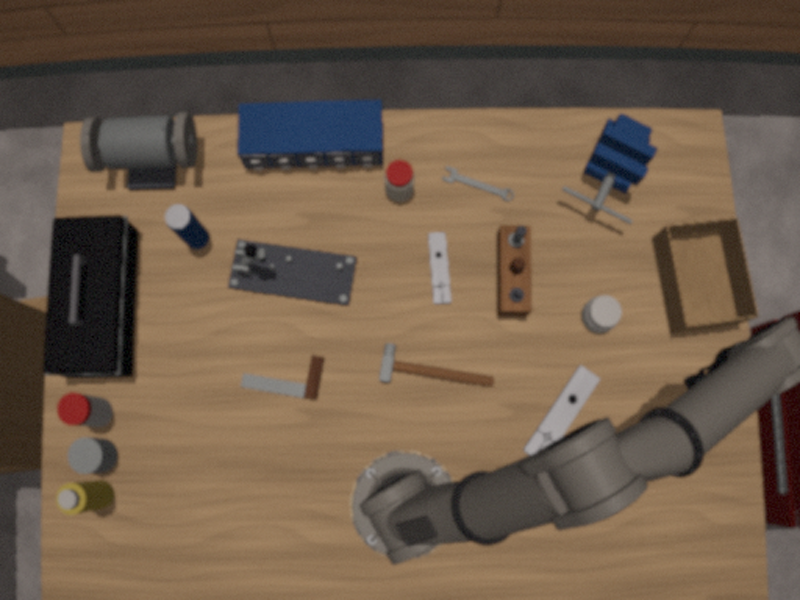

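View pics/side0.png

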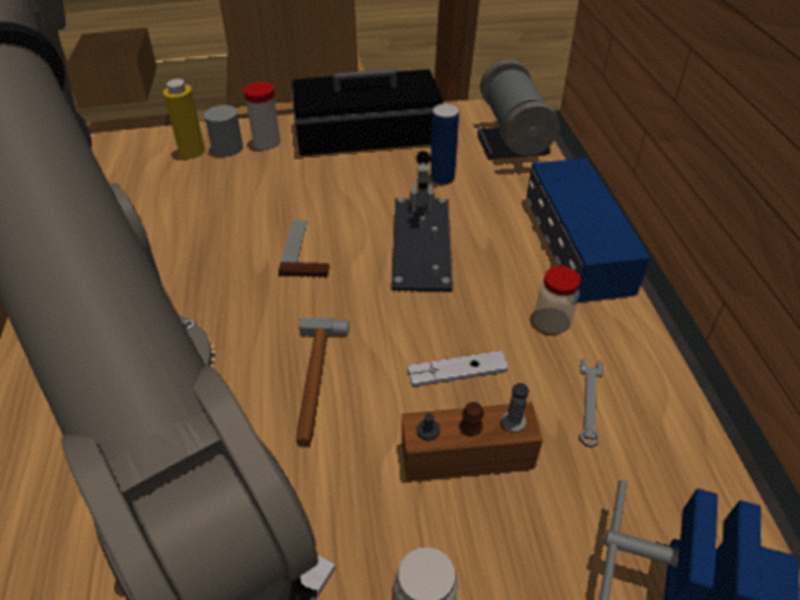

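The top picture (800x600 scale) shows two blanks: a small one at (440,267) and a larger one at (562,410). It also shows the fixture at (293,272) with its clamp to the left, the rack at (515,270) and the jar at (399,180). In the side picture the punch is the tallest tool, at (518,405), at the rack's far-x end. Next I measure them and confirm with a crop.

Run:
```python
from h import *
T=pickle.load(open('top0.pkl','rb'));S=pickle.load(open('side0.pkl','rb'))
def blob(f,seed,lo,hi,box,z,nm):
    x0,y0,x1,y1=[int(v*.64) for v in box]
    hsv=cv2.cvtColor(f['frame'],cv2.COLOR_RGB2HSV); m=cv2.inRange(hsv,lo,hi); q=np.zeros_like(m); q[y0:y1,x0:x1]=m[y0:y1,x0:x1]
    c=max(cv2.findContours(q,cv2.RETR_EXTERNAL,cv2.CHAIN_APPROX_NONE)[0],key=cv2.contourArea)[:,0].astype(float)
    P=onz(f,c,z)[:,:2]; r=cv2.minAreaRect((P*1000).astype(np.float32)); print(nm,len(c),r, cv2.boxPoints(r).round(0).tolist())
blob(T,0,(0,0,120),(180,60,255),(415,220,465,315),.012,'small top')
blob(T,0,(0,0,120),(180,60,255),(515,355,610,465),.012,'large top')
blob(S,0,(0,0,110),(180,70,255),(400,340,515,392),.012,'small side')
blob(T,0,(0,0,0),(180,255,95),(220,230,362,312),.012,'fix top')
blob(S,0,(0,0,0),(180,255,95),(385,190,460,295),.012,'fix side')
blob(T,0,(0,90,0),(15,255,255),(490,215,540,325),.08,'rack top')
def crop(f,b,s):
    x0,y0,x1,y1=[int(v*.64) for v in b]; return cv2.resize(f['frame'][y0:y1,x0:x1,::-1],None,fx=s,fy=s,interpolation=cv2.INTER_CUBIC)
a=crop(T,(215,215,545,325),3.7)
b=crop(S,(380,130,555,480),2.6)
print(a.shape,b.shape)
c=np.zeros((600,800,3),np.uint8); c[:a.shape[0],:a.shape[1]]=a
b2=crop(S,(380,140,480,300),3.2); b3=crop(S,(390,335,555,485),3.2)
c[262:262+b2.shape[0],:b2.shape[1]]=b2[:338]; c[262:262+b3.shape[0],260:260+b3.shape[1]]=b3[:338]
cv2.imwrite('pics/c1.png',c); print([int(v*.64) for v in (215,215,380,140,390,335)])
```

```text
small top 109 ((543.6083984375, -98.36009216308594), (175.23948669433594, 44.656856536865234), 2.3508565425872803) [[455.0, -80.0], [457.0, -124.0], [632.0, -117.0], [630.0, -72.0]]
large top 129 ((192.81246948242188, -368.1238098144531), (60.61930847167969, 242.25155639648438), 53.00433349609375) [[78.0, -319.0], [271.0, -465.0], [308.0, -417.0], [114.0, -271.0]]
small side 140 ((544.6585693359375, -97.0523681640625), (170.87686157226562, 40.27254867553711), 2.6773173809051514) [[458.0, -81.0], [460.0, -121.0], [631.0, -113.0], [629.0, -73.0]]
fix top 241 ((540.6334228515625, 248.38931274414062), (286.4996337890625, 117.78511810302734), 80.05638122558594) [[458.0, 117.0], [574.0, 97.0], [623.0, 379.0], [507.0, 400.0]]
fix side 192 ((545.1140747070312, 260.60113525390625), (334.9227600097656, 119.00830841064453), 80.00590515136719) [[457.0, 106.0], [575.0, 85.0], [633.0, 415.0], [516.0, 436.0]]
rack top 364 ((521.8178100585938, -263.5038757324219), (112.6622085571289, 258.13958740234375), 87.0494155883789) [[390.0, -313.0], [648.0, -326.0], [654.0, -214.0], [396.0, -201.0]]
(263, 781, 3) (582, 291, 3)
[137, 137, 243, 89, 249, 214]
```

View pics/c1.png

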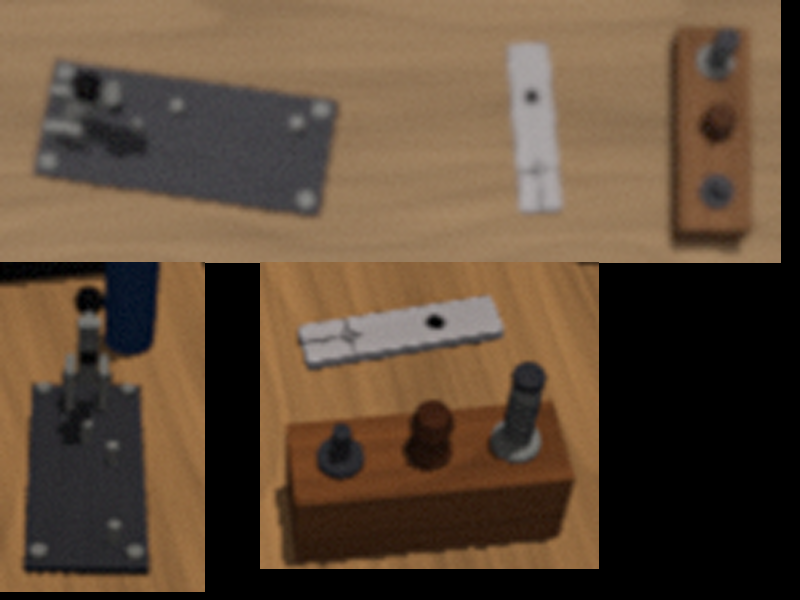

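The side view puts the small blank at 171 x 40 mm (matches 170 x 40) and the top view puts the large one at 242 x 60. So the small blank at (440,267) is the one meant; its circle is at the low-x end and its hole at the high-x end. In the crop the punch (bright ribbed, tallest, dark cap) is at the rack's high-x hole, the awl is in the middle and the pin punch is at the low-x end.

```bash
cat >> h.py <<'E'
def go(xyz,ang=None):
    """print single-row shift/turn shares for a tool-down pose with tool x at ang deg in the world"""
    o=telemetry.get_obs(); r=att(o['orientation']); p=np.array(o['tcp_pos'])
    cur=np.degrees(np.arctan2(r[1,0],r[0,0])); ang=cur if ang is None else ang
    a=np.radians(ang); t=np.array([[np.cos(a),np.sin(a),0],[np.sin(a),-np.cos(a),0],[0,0,-1]])
    s=r.T@(np.array(xyz)-p)/.25; w=R.from_matrix(r.T@t).as_rotvec()/np.pi
    n=max(np.linalg.norm(np.array(xyz)-p)/.0625,np.linalg.norm(w)*180/10.7)
    print('shift',s.round(4).tolist(),'turn',w.round(4).tolist(),'rows>=',round(n,1),'cur',p.round(4),round(cur,2))
def blobs(f,lo,hi,box,amin=3,amax=400):
    x0,y0,x1,y1=box; m=cv2.inRange(cv2.cvtColor(f['frame'],cv2.COLOR_RGB2HSV),lo,hi); q=np.zeros_like(m); q[y0:y1,x0:x1]=m[y0:y1,x0:x1]
    n,l,s,c=cv2.connectedComponentsWithStats(q); return [(c[i].round(1).tolist(),int(s[i,4])) for i in range(1,n) if amin<=s[i,4]<=amax]
E
python3 - <<'E'
from h import *
T=pickle.load(open('top0.pkl','rb'));S=pickle.load(open('side0.pkl','rb'))
# crop px -> image px   (crop scale 3.7 from (137,137), 3.2 from (243,89),(249,214))
t=lambda x,y:(137+x/3.7-.35,137+y/3.7-.35); s2=lambda x,y:(243+x/3.2-.35,89+(y-262)/3.2-.35); s3=lambda x,y:(249+(x-260)/3.2-.35,214+(y-262)/3.2-.35)
for n,a,b in [('pinA',t(297,122),s2(115,524)),('pinB',t(177,105),s2(112,446)),('punch cap',t(727,38),s3(529,372)),('punch collar',t(716,62),s3(516,442)),('awl top',t(720,118),s3(433,410)),('drift collar',t(716,191),s3(341,458)),('mark',t(537,170),s3(350,334)),('hole',t(531,97),s3(435,321)),('knob',t(88,86),s2(90,300))]:
    print(n,np.round(a,1),np.round(b,1),tri(T,a,S,b).round(4))
print('pins top',blobs(T,(0,0,105),(180,90,255),(140,148,230,195)))
print('pins side',blobs(S,(0,0,105),(180,90,255),(250,120,292,186)))
go((.45,-.4,.30),2.5); W=pickle.load(open('wrist0.pkl','rb')); o=telemetry.get_obs(); r=att(o['orientation']); print('cam in tool',r.T@(W['origin']-o['tcp_pos']), (r.T@att(W['attitude'])).round(3).tolist())
E
```

```text
pinA [216.9 169.6] [278.6 170.5] [0.5494 0.1353 0.0349]
pinB [184.5 165. ] [277.6 146.2] [0.5697 0.2535 0.0334]
punch cap [333.1 146.9] [332.7 248. ] [ 0.5875 -0.2693  0.1639]
punch collar [330.2 153.4] [328.6 269.9] [ 0.5872 -0.2717  0.0841]
awl top [331.2 168.5] [302.7 259.9] [ 0.5225 -0.2647  0.1276]
drift collar [330.2 188.3] [274.  274.9] [ 0.4603 -0.2644  0.0835]
mark [281.8 182.6] [276.8 236.2] [ 0.4998 -0.0994  0.0149]
hole [280.2 162.9] [303.3 232.1] [ 0.574  -0.0963  0.0141]
knob [160.4 159.9] [270.8 100.5] [0.5553 0.3163 0.1685]
pins top [([155.6, 156.2], 51), ([175.0, 156.0], 5), ([181.5, 156.8], 6), ([190.0, 158.0], 5), ([196.3, 158.9], 7), ([203.0, 159.8], 5), ([166.8, 161.5], 10), ([210.5, 161.0], 4), ([216.5, 162.0], 4), ([224.0, 164.9], 21), ([184.4, 164.8], 5), ([151.1, 170.7], 30), ([217.0, 169.5], 6), ([147.9, 180.2], 23), ([158.0, 186.0], 3), ([224.0, 188.0], 3), ([219.3, 190.5], 14), ([186.0, 190.0], 3), ([193.0, 191.0], 3)]
pins side [([264.0, 121.0], 9), ([275.3, 121.5], 6), ([256.0, 127.0], 3), ([283.0, 127.2], 4), ([254.5, 178.5], 4), ([285.0, 179.0], 3)]
shift [1.0549, -0.5336, -0.1771] turn [-0.0004, 0.0001, 0.1105] rows>= 4.8 cur [ 0.257  -0.6237  0.2556] 22.39
cam in tool [ 0.06717142  0.00085856 -0.11828478] [[-0.001, 0.963, 0.269], [1.0, 0.001, 0.001], [0.001, 0.269, -0.963]]
```

Request:
apply_moves(
  rows=[
    [[0.932,-0.754,0],[0,0,0.11]],
    [[0.932,-0.754,0],[0,0,0.11]],
    [[0.932,-0.754,0],[0,0,0.11]],
    [[0.932,-0.754,0],[0,0,0.11]],
    [[0.932,-0.754,0],[0,0,0.11]],
    [[0.932,-0.754,0],[0,0,0.11]],
  ],
  jaw=0.3,
  newtons=60,
)

```text
clock: 0.9
tcp_pos: [0.4034, -0.3567, 0.2563]
orientation: [-3.139, -0.083, -0.001]
contact_force: [-0.0, -1.1, -0.2]
grip_width: 0.0559
gripper_force: 0.0
```

```bash
python3 -c "
from h import *
go((.5445,-.0975,.2),2.5)"
```

```text
shift [0.6187, -1.005, 0.2272] turn [-0.0005, -0.0003, 0.003] rows>= 4.8 cur [ 0.4034 -0.3567  0.2563] 3.05
```

Request:
apply_moves(
  rows=[
    [[0.62,-1.0,0.1],[0,0,0.003]],
    [[0.62,-1.0,0.1],[0,0,0.003]],
    [[0.62,-1.0,0.1],[0,0,0.003]],
    [[0.62,-1.0,0.1],[0,0,0.003]],
    [[0.62,-1.0,0.1],[0,0,0.003]],
    [[0.62,-1.0,0.1],[0,0,0.003]],
    [[0.62,-1.0,0.1],[0,0,0.003]],
  ],
)

```text
clock: 1.78
tcp_pos: [0.5439, -0.106, 0.231]
orientation: [3.14, 0.054, -0.001]
contact_force: [0.0, -0.5, -0.6]
grip_width: 0.0555
gripper_force: 0.0
```

Run:
```python
from h import *
f=grab_frame('wrist'); pickle.dump(f,open('w1.pkl','wb'))
m=cv2.inRange(cv2.cvtColor(f['frame'],cv2.COLOR_RGB2HSV),(0,0,110),(180,60,255))
for c in cv2.findContours(m,cv2.RETR_EXTERNAL,cv2.CHAIN_APPROX_NONE)[0]:
    if cv2.contourArea(c)>1500:
        P=onz(f,c[:,0],.012)[:,:2]; print(c[:,0].min(0),c[:,0].max(0),cv2.minAreaRect((P*1000).astype(np.float32)))
cv2.imwrite('pics/w1.png',f['frame'][:,:,::-1]); go((.5445,-.0975,.06),2.5)
print('proj c,mark',proj(f,[(.5445,-.0975,.012),(.4998,-.0994,.012),(.574,-.0963,.012)]))
```

```text
[227  95] [264 211] ((563.5098876953125, -96.70476531982422), (129.07749938964844, 39.52048110961914), 2.3306782245635986)
shift [0.0049, -0.0366, 0.6843] turn [0.0003, 0.0002, -0.0034] rows>= 2.7 cur [ 0.5437 -0.1065  0.2311] 1.89
proj c,mark [[246.44591452 172.5812547 ]
 [247.09390125 210.43432841]
 [246.05077589 146.16575181]]
```

View pics/w1.png

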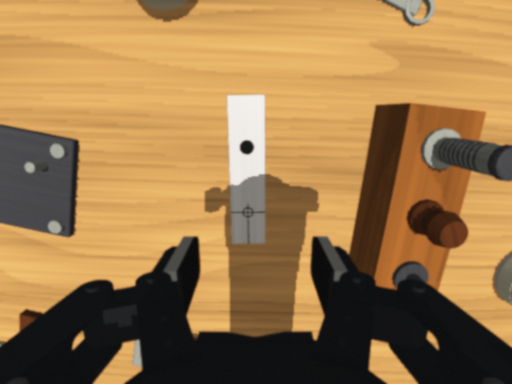

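The wrist view shows the small blank with its scribed circle at (248,212) and hole at (246,147). Both lie within 2 px of their predicted positions, so I descend on its centre.

Request:
apply_moves(
  rows=[
    [[0.004,-0.038,0.25],[0,0,-0.0034]],
    [[0.004,-0.038,0.5],[0,0,-0.0034]],
    [[0.004,-0.038,0.68],[0,0,-0.0034]],
    [[0.004,-0.038,0.75],[0,0,-0.0034]],
    [[0.004,-0.038,0.79],[0,0,-0.0034]],
    [[0.004,-0.038,0.815],[0,0,-0.0034]],
    [[0.004,-0.038,0.815],[0,0,-0.0034]],
  ],
)

```text
clock: 2.7
tcp_pos: [0.5457, -0.095, 0.0284]
orientation: [3.14, 0.073, 0.003]
contact_force: [-0.5, 0.1, -0.9]
grip_width: 0.0552
gripper_force: 0.0
```

```bash
python3 -c "
from h import *
go((.5442,-.0972,.024),2.4)"
```

```text
shift [-0.0064, 0.0084, 0.0177] turn [0.0001, -0.0005, 0.0014] rows>= 0.1 cur [ 0.5457 -0.095   0.0284] 2.65
```

Request:
apply_moves(
  rows=[
    [[-0.006,0.008,0.014],[0,0,0.001]],
    [[-0.006,0.008,0.014],[0,0,0.001]],
  ],
)

```text
clock: 2.95
tcp_pos: [0.5435, -0.0972, 0.0244]
orientation: [3.141, 0.067, 0.001]
contact_force: [-1.0, -0.9, -0.8]
grip_width: 0.0555
gripper_force: 0.0
```

Request:
apply_moves(
  rows=[
    [[0,0,0],[0,0,0]],
    [[0,0,0],[0,0,0]],
    [[0,0,0],[0,0,0]],
    [[0,0,0],[0,0,0]],
    [[0,0,0],[0,0,0]],
  ],
  jaw=-1,
)

```text
clock: 3.58
tcp_pos: [0.5438, -0.097, 0.0247]
orientation: [3.141, 0.068, 0.001]
contact_force: [-0.7, -0.9, 5.0]
grip_width: 0.0385
gripper_force: 60.7
```

Request:
apply_moves(
  rows=[
    [[0,0,-0.1],[0,0,0]],
    [[0,0,-0.3],[0,0,0]],
    [[0,0,-0.4],[0,0,0]],
    [[0,0,-0.4],[0,0,0]],
  ],
)

```text
clock: 4.08
tcp_pos: [0.5448, -0.097, 0.1258]
orientation: [3.14, 0.068, 0.006]
contact_force: [-0.9, -1.2, -3.3]
grip_width: 0.0383
gripper_force: 61.4
```

Run:
```python
from h import *
f=grab_frame('wrist'); cv2.imwrite('pics/w2.png',f['frame'][:,:,::-1])
print(telemetry.get_obs()['grip_width']); go((.532,.201,.125),80.1)
```

```text
0.03830124512749232
shift [0.0052, -1.1924, -0.0035] turn [0.0003, -0.0002, -0.4312] rows>= 7.3 cur [ 0.5436 -0.0969  0.1242] 2.48
```

Request:
apply_moves(
  rows=[
    [[0.005,-1,0],[0,0,-0.431]],
    [[0.005,-1,0],[0,0,-0.431]],
    [[0.005,-1,0],[0,0,-0.431]],
    [[0.005,-1,0],[0,0,-0.431]],
    [[0.005,-1,0],[0,0,-0.431]],
    [[0.005,-1,0],[0,0,-0.431]],
    [[0.005,-1,0],[0,0,-0.431]],
    [[0.005,-1,0],[0,0,-0.431]],
    [[0.005,-1,0],[0,0,-0.431]],
    [[0.005,-1,0],[0,0,-0.431]],
  ],
)

```text
clock: 5.38
tcp_pos: [0.5338, 0.1529, 0.1237]
orientation: [-2.407, -2.018, 0.001]
contact_force: [0.1, -0.0, -2.0]
grip_width: 0.038
gripper_force: 61.4
```

Run:
```python
from h import *
f=grab_frame('wrist'); pickle.dump(f,open('w3.pkl','wb')); cv2.imwrite('pics/w3.png',f['frame'][:,:,::-1])
print(proj(f,[(.5494,.1353,.034),(.5697,.2535,.034),(.5409+.056*.172,.2383+.056*.985,.034)]))
go((.532,.200,.125),80.1)
```

```text
[[280.92397928 227.35563545]
 [283.6995146   49.05897821]
 [242.19952575 -13.67986875]]
shift [0.184, -0.0401, -0.0047] turn [-0.0001, 0.0, -0.0007] rows>= 0.8 cur [0.5339 0.153  0.1238] 79.97
```

View pics/w3.png

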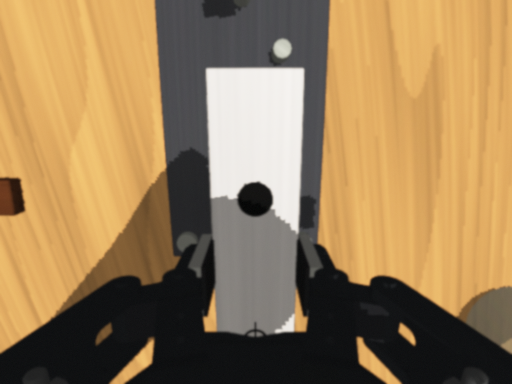

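```bash
python3 -c "
from h import *
go((.5288,.2012,.0385),80.1)"
```

```text
shift [0.1865, -0.0535, 0.3413] turn [-0.0001, 0.0, -0.0007] rows>= 1.6 cur [0.5339 0.153  0.1238] 79.97
```

Request:
apply_moves(
  rows=[
    [[0.186,-0.053,0],[0,0,0]],
    [[0.186,-0.053,0.05],[0,0,0]],
    [[0.186,-0.053,0.16],[0,0,0]],
    [[0.186,-0.053,0.25],[0,0,0]],
    [[0.186,-0.053,0.31],[0,0,0]],
    [[0.186,-0.053,0.34],[0,0,0]],
    [[0.186,-0.053,0.34],[0,0,0]],
  ],
)

```text
clock: 6.3
tcp_pos: [0.529, 0.201, 0.0389]
orientation: [-2.406, -2.02, 0.0]
contact_force: [-0.0, -1.1, -1.3]
grip_width: 0.0383
gripper_force: 61.4
```

Request:
apply_moves(
  rows=[
    [[0,0,0.004],[0,0,0]],
    [[0,0,0.008],[0,0,0]],
    [[0,0,0.008],[0,0,0]],
  ],
)

```text
clock: 6.68
tcp_pos: [0.5292, 0.201, 0.0373]
orientation: [2.406, 2.02, 0.001]
contact_force: [-0.2, -0.7, -1.0]
grip_width: 0.0384
gripper_force: 61.4
```

Request:
apply_moves(
  rows=[
    [[0,0.004,0.002],[0,0,0]],
    [[0,0.008,0.002],[0,0,0]],
    [[0,0.01,0.002],[0,0,0]],
    [[0,0.01,0.002],[0,0,0]],
  ],
)

```text
clock: 7.18
tcp_pos: [0.5313, 0.2008, 0.0367]
orientation: [-2.405, -2.021, 0.0]
contact_force: [-2.6, -0.1, 1.4]
grip_width: 0.0382
gripper_force: 62.0
```

Request:
apply_moves(
  rows=[
    [[0,0.004,0],[0,0,0]],
    [[0,0.004,0],[0,0,0]],
  ],
)

```text
clock: 7.42
tcp_pos: [0.5324, 0.2006, 0.0367]
orientation: [-2.405, -2.021, -0.0]
contact_force: [-3.9, 0.1, 4.8]
grip_width: 0.0382
gripper_force: 62.2
```

Request:
apply_moves(
  rows=[
    [[0.008,0,0],[0,0,0]],
    [[0.012,0,0],[0,0,0]],
    [[0.012,0,0],[0,0,0]],
  ],
)

```text
clock: 7.8
tcp_pos: [0.5329, 0.2014, 0.0367]
orientation: [2.405, 2.018, -0.004]
contact_force: [-4.6, -4.0, 8.4]
grip_width: 0.0385
gripper_force: 62.6
```

Request:
apply_moves(
  rows=[
    [[0.004,0,-0.006],[0,0,0]],
    [[0.008,0,-0.006],[0,0,0]],
    [[0.008,0,-0.006],[0,0,0]],
  ],
)

```text
clock: 8.18
tcp_pos: [0.5335, 0.2053, 0.0378]
orientation: [2.406, 2.02, 0.0]
contact_force: [0.0, -0.1, -2.4]
grip_width: 0.0383
gripper_force: 61.5
```

Request:
apply_moves(
  rows=[
    [[0.004,0.004,0],[0,0,0]],
    [[0.004,0.004,0],[0,0,0]],
    [[0.004,0.004,0],[0,0,0]],
  ],
)

```text
clock: 8.55
tcp_pos: [0.5338, 0.2054, 0.0377]
orientation: [2.405, 2.02, -0.003]
contact_force: [-3.5, -3.9, -2.2]
grip_width: 0.0384
gripper_force: 61.6
```

Run:
```python
from h import *
f=grab_frame('wrist'); pickle.dump(f,open('w4.pkl','wb')); T=grab_frame('top')
a=cv2.resize(f['frame'][:250,130:400,::-1],None,fx=1.8,fy=1.8,interpolation=cv2.INTER_CUBIC)
b=cv2.resize(T['frame'][140:200,140:235,::-1],None,fx=3.2,fy=3.2,interpolation=cv2.INTER_CUBIC)
c=np.zeros((600,800,3),np.uint8); c[:a.shape[0],:a.shape[1]]=a; c[:b.shape[0],490:490+b.shape[1]]=b; cv2.imwrite('pics/c4.png',c)
```

```text
(no output)
```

View pics/c4.png

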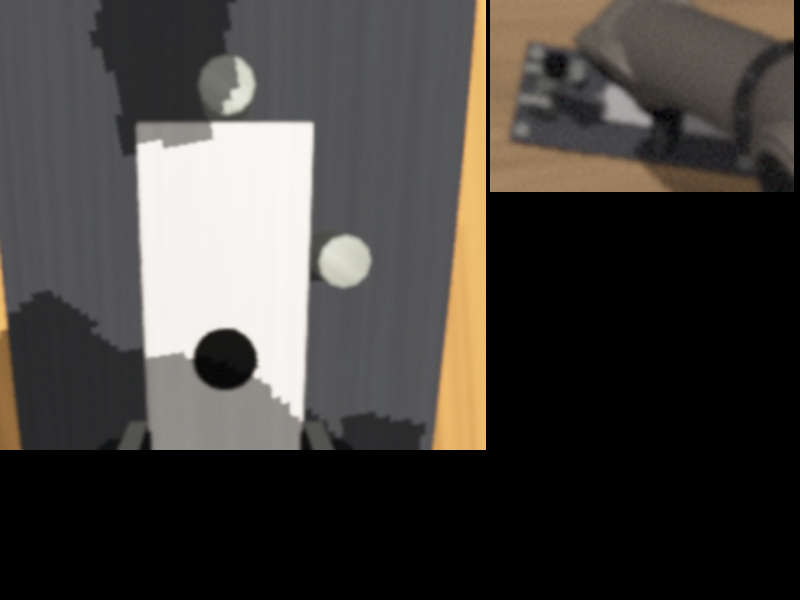

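Request:
apply_moves(
  rows=[
    [[0,0,0.003],[0,0,0]],
    [[0,0,0.005],[0,0,0]],
    [[0,0,0.005],[0,0,0]],
  ],
)

```text
clock: 9.02
tcp_pos: [0.5341, 0.2054, 0.0369]
orientation: [2.406, 2.02, -0.002]
contact_force: [-4.3, -4.7, 1.1]
grip_width: 0.0385
gripper_force: 62.0
```

Request:
apply_moves(
  rows=[
    [[0,0,0],[0,0,0]],
    [[0,0,0],[0,0,0]],
    [[0,0,0],[0,0,0]],
    [[0,0,-0.02],[0,0,0]],
  ],
  jaw=0.2,
)

```text
clock: 9.52
tcp_pos: [0.5344, 0.2064, 0.0418]
orientation: [-2.405, -2.021, -0.0]
contact_force: [-0.3, 0.4, 0.7]
grip_width: 0.0509
gripper_force: 0.0
```

Request:
apply_moves(
  rows=[
    [[0,0,-0.15],[0,0,0]],
    [[0,0,-0.4],[0,0,0]],
    [[0,0,-0.6],[0,0,0]],
    [[0,0,-0.6],[0,0,0]],
  ],
)

```text
clock: 10.02
tcp_pos: [0.5368, 0.2078, 0.1967]
orientation: [2.403, 2.019, 0.013]
contact_force: [-0.0, 0.3, 0.4]
grip_width: 0.0511
gripper_force: 0.0
```

Run:
```python
from h import *
f=grab_frame('wrist'); pickle.dump(f,open('w5.pkl','wb')); h=np.array
cv2.imwrite('pics/w5.png',f['frame'][:,:,::-1])
m=cv2.inRange(cv2.cvtColor(f['frame'],cv2.COLOR_RGB2HSV),(0,0,110),(180,60,255))
for c in cv2.findContours(m,cv2.RETR_EXTERNAL,cv2.CHAIN_APPROX_NONE)[0]:
    if cv2.contourArea(c)>60:
        x,y,w,hh=cv2.boundingRect(c); z=.024 if cv2.contourArea(c)>1500 else .034
        P=onz(f,c[:,0],z)[:,:2]; print((x,y,w,hh),cv2.minAreaRect((P*1000).astype(np.float32)))
S=grab_frame('side'); pickle.dump(S,open('s5.pkl','wb'))
print(blobs(f,(0,0,0),(180,255,60),(200,60,320,200),30,900))
o=telemetry.get_obs(); go(o['tcp_pos'],80.1)
```

```text
(118, 348, 22, 17) ((359.7756652832031, 36.76239013671875), (23.394439697265625, 25.10650062561035), 77.12491607666016)
(206, 259, 11, 12) ((479.4101257324219, 132.96710205078125), (14.329103469848633, 7.455309867858887), 36.570068359375)
(287, 256, 16, 15) ((563.2177734375, 120.64366149902344), (15.839187622070312, 15.496294975280762), 79.64013671875)
(0, 90, 18, 124) ((311.0237121582031, 277.44866943359375), (120.07135772705078, 18.045822143554688), 68.00794982910156)
(228, 82, 59, 185) ((540.207763671875, 209.24578857421875), (183.6360626220703, 54.01176071166992), 80.08837127685547)
(227, 44, 46, 35) ((552.1012573242188, 316.67498779296875), (27.65515899658203, 38.65638732910156), 80.67205810546875)
[([230.3, 83.3], 546), ([251.0, 156.6], 150), ([281.9, 190.3], 340)]
shift [0.0, 0.0, 0.0] turn [0.0004, -0.0001, -0.0003] rows>= 0.0 cur [0.5346 0.2061 0.1923] 80.05
```

View pics/w5.png

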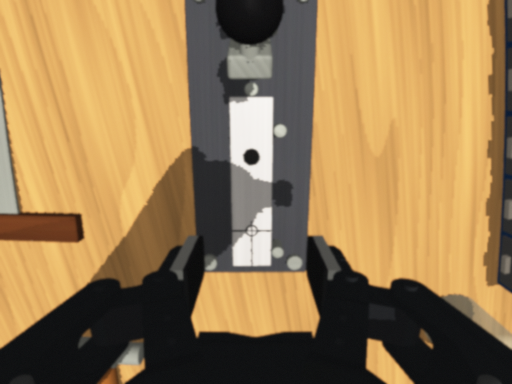

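The picture shows the blank in the fixture with its circle at (251,231), the end pin at (251,89) touching its end at row 97, and the side pins at (280,131) and (278,253) along its right edge. The raised knob is at the top, at (249,12). Now the clamp.

Run:
```python
from h import *
f=pickle.load(open('w5.pkl','rb')); print('mark',onz(f,[(251.5,231)],.024),'hole',onz(f,[(251,156.6)],.024),'pins',onz(f,[(278,252.5),(280,130.5),(251,89)],.034))
go((.5544,.3207,.235),80.1)
for th in np.arange(1.05,-.06,-.1):
    p=th+.197; y=120-127.5*np.cos(p); z=45+127.5*np.sin(p)
    print(round(th,2),'x',round((y+3-82)/250,3),'z',round((235-(z+40-3))/250,3))
```

```text
mark [[0.5254852 0.1590195 0.024    ]] hole [[0.53845947 0.23400139 0.024     ]] pins [[0.54843281 0.13533405 0.034     ]
 [0.56880568 0.2541064  0.034     ]
 [0.54929056 0.29396042 0.034     ]]
shift [0.4654, -0.0008, -0.1707] turn [0.0004, -0.0001, -0.0003] rows>= 2.0 cur [0.5346 0.2061 0.1923] 80.05
1.05 x 0.002 z 0.129
0.95 x -0.046 z 0.147
0.85 x -0.091 z 0.17
0.75 x -0.134 z 0.198
0.65 x -0.174 z 0.23
0.55 x -0.21 z 0.265
0.45 x -0.243 z 0.305
0.35 x -0.272 z 0.347
0.25 x -0.296 z 0.392
0.15 x -0.316 z 0.439
0.05 x -0.331 z 0.487
-0.05 x -0.34 z 0.537
```

Request:
apply_moves(
  rows=[
    [[0.0,0,-0.17],[0,0,0]],
    [[0.2,0,-0.18],[0,0,0]],
    [[0.42,0,-0.175],[0,0,0]],
    [[0.465,0,-0.171],[0,0,0]],
    [[0.465,0,-0.171],[0,0,0]],
    [[0.465,0,-0.171],[0,0,0]],
  ],
  jaw=-1,
)

```text
clock: 10.88
tcp_pos: [0.5546, 0.3186, 0.2335]
orientation: [2.407, 2.018, -0.004]
contact_force: [-0.2, -0.3, -0.4]
grip_width: 0.0002
gripper_force: 0.0
```

Run:
```python
from h import *
go((.5544,.3207,.235),80.1); print(telemetry.get_obs()['grip_width'])
S=grab_frame('side'); cv2.imwrite('pics/s6.png',cv2.resize(S['frame'][60:190,200:360,::-1],None,fx=4,fy=4,interpolation=cv2.INTER_CUBIC))
```

```text
shift [0.0082, -0.0021, -0.0061] turn [-0.0003, 0.0007, -0.0008] rows>= 0.0 cur [0.5546 0.3186 0.2335] 79.96
0.00024097872879019568
```

View pics/s6.png

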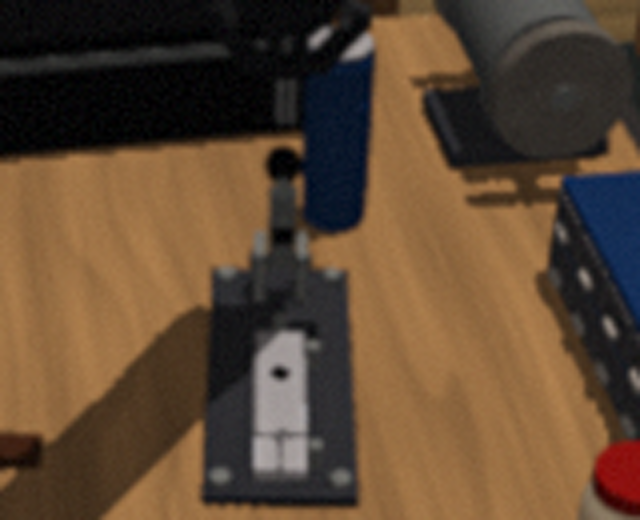

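The side crop shows the shut fingertips at (286,122), directly above the knob at (283,163), with the blank lying in the fixture.

Request:
apply_moves(
  rows=[
    [[0.01,0,0.06],[0,0,0]],
    [[0.01,0,0.122],[0,0,0]],
    [[-0.038,0,0.141],[0,0,0]],
    [[-0.083,0,0.164],[0,0,0]],
    [[-0.126,0,0.192],[0,0,0]],
    [[-0.166,0,0.224],[0,0,0]],
    [[-0.202,0,0.259],[0,0,0]],
  ],
)

```text
clock: 11.8
tcp_pos: [0.5461, 0.2656, 0.1706]
orientation: [2.405, 2.013, -0.008]
contact_force: [-0.3, -4.9, 7.3]
grip_width: -0.0002
gripper_force: 3.9
```

Run:
```python
from h import *
O=np.array([.5398,.2387]); u=np.array([.172,.985])
p=telemetry.get_obs()['tcp_pos']; print((p[:2]-O)@u, p)
S=grab_frame('side'); cv2.imwrite('pics/s7.png',cv2.resize(S['frame'][60:190,200:360,::-1],None,fx=4,fy=4,interpolation=cv2.INTER_CUBIC))
```

```text
0.027593625471598274 [0.54606073 0.26562059 0.17058904]
```

Request:
apply_moves(
  rows=[
    [[-0.033,0,0.04],[0,0,0]],
    [[-0.062,0,0.082],[0,0,0]],
    [[-0.086,0,0.127],[0,0,0]],
    [[-0.106,0,0.174],[0,0,0]],
    [[-0.121,0,0.215],[0,0,0]],
    [[-0.121,0,0.22],[0,0,0]],
  ],
)

```text
clock: 12.6
tcp_pos: [0.5398, 0.2412, 0.1136]
orientation: [-2.404, -2.02, 0.002]
contact_force: [-0.4, -0.4, 0.7]
grip_width: 0.0002
gripper_force: 0.0
```

Request:
apply_moves(
  rows=[
    [[-0.004,0,0.015],[0,0,0]],
    [[-0.005,0,0.025],[0,0,0]],
    [[-0.005,0,0.025],[0,0,0]],
  ],
)

```text
clock: 12.98
tcp_pos: [0.5401, 0.2407, 0.1097]
orientation: [2.405, 2.021, 0.001]
contact_force: [-4.5, -1.5, 10.1]
grip_width: -0.0001
gripper_force: 4.9
```

Request:
apply_moves(
  rows=[
    [[0,0,0.008],[0,0,0]],
    [[0,0,0.012],[0,0,0]],
    [[0,0,0.012],[0,0,0]],
  ],
)

```text
clock: 13.35
tcp_pos: [0.5402, 0.2407, 0.1092]
orientation: [2.404, 2.02, 0.001]
contact_force: [-10.2, -5.5, 31.2]
grip_width: 0.0004
gripper_force: 15.5
```

Request:
apply_moves(
  rows=[
    [[0,0,0.008],[0,0,0]],
    [[0,0,0.012],[0,0,0]],
    [[0,0,0.012],[0,0,0]],
  ],
)

```text
clock: 13.72
tcp_pos: [0.5404, 0.2408, 0.1087]
orientation: [2.403, 2.019, 0.001]
contact_force: [-18.1, -10.7, 53.0]
grip_width: 0.0001
gripper_force: 26.6
```

Request:
apply_moves(
  rows=[
    [[0,0,-0.05],[0,0,0]],
    [[-0.05,0,-0.25],[0,0,0]],
    [[-0.2,0,-0.45],[0,0,0]],
    [[-0.3,0,-0.5],[0,0,0]],
    [[-0.3,0,-0.5],[0,0,0]],
    [[-0.3,0,-0.5],[0,0,0]],
  ],
  jaw=0.2,
)

```text
clock: 14.48
tcp_pos: [0.5271, 0.1669, 0.2271]
orientation: [-2.404, -2.021, -0.0]
contact_force: [0.0, 1.7, 0.9]
grip_width: 0.0514
gripper_force: 0.0
```

Run:
```python
from h import *
f=grab_frame('wrist'); pickle.dump(f,open('w8.pkl','wb')); S=grab_frame('side')
cv2.imwrite('pics/c8.png',np.hstack([f['frame'][:,110:400,::-1],cv2.resize(S['frame'][60:190,225:315,::-1],None,fx=2.95,fy=2.954,interpolation=cv2.INTER_CUBIC)[:384]]))
go((.5873,-.2705,.25),-2.75); print(telemetry.get_obs()['contact_force'])
```

```text
shift [-1.6843, 0.5368, -0.0944] turn [-0.0004, 0.0002, 0.4607] rows>= 7.7 cur [0.5269 0.1673 0.2267] 80.17
[-0.61608918 -0.47870847  0.10613149]
```

View pics/c8.png

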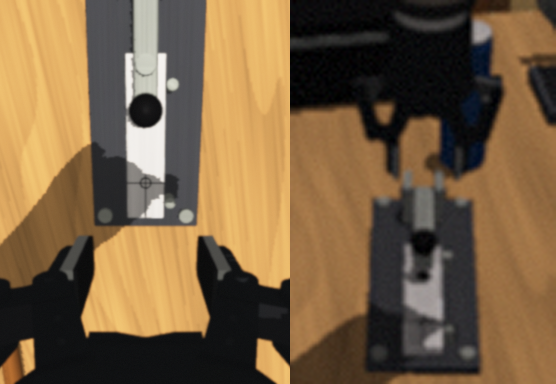

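The clamp bar lies level on the blank with its knob at (145,110) and the circle clear at (145,183). On to the punch.

Request:
apply_moves(
  rows=[
    [[-0.85,0.27,-0.1],[0,0,0.46]],
    [[-0.85,0.27,-0.1],[0,0,0.46]],
    [[-0.85,0.27,-0.1],[0,0,0.46]],
    [[-0.85,0.27,-0.1],[0,0,0.46]],
    [[-0.85,0.27,-0.1],[0,0,0.46]],
    [[-0.85,0.27,-0.1],[0,0,0.46]],
    [[-0.85,0.27,-0.1],[0,0,0.46]],
    [[-0.85,0.27,-0.1],[0,0,0.46]],
    [[-0.85,0.27,-0.1],[0,0,0.46]],
    [[-0.85,0.27,-0.1],[0,0,0.46]],
  ],
)

```text
clock: 15.82
tcp_pos: [0.5572, -0.0542, 0.252]
orientation: [-3.141, 0.069, 0.001]
contact_force: [-0.9, -0.5, -0.4]
grip_width: 0.0515
gripper_force: 0.0
```

Run:
```python
from h import *
f=pickle.load(open('w8.pkl','rb')); print('mark',onz(f,[(255.5,183)],.024))
f=grab_frame('wrist'); pickle.dump(f,open('w9.pkl','wb'))
cv2.imwrite('pics/w9.png',f['frame'][:,:,::-1])
print(proj(f,[(.5873,-.2705,.086),(.5873,-.2705,.163),(.5225,-.267,.08)]).round(1).tolist())
go((.5873,-.2705,.25),-2.75)
```

```text
mark [[0.52577105 0.15951835 0.024     ]]
[[479.3, 144.2], [551.4, 156.2], [462.9, 207.2]]
shift [0.1588, 0.8579, 0.0085] turn [-0.0001, 0.0002, 0.001] rows>= 3.5 cur [ 0.5573 -0.0545  0.2522] -2.57
```

View pics/w9.png

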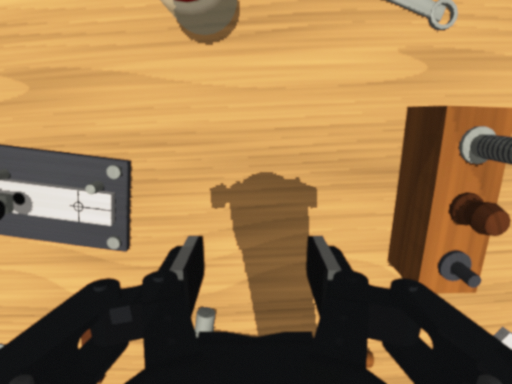

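The picture shows the punch collar at (479,145) against (479,144) predicted, and the clamped blank on the left. I've now used all 10 picture views, so the rest goes by numbers.

Request:
apply_moves(
  rows=[
    [[0.16,0.858,0],[0,0,0.001]],
    [[0.16,0.858,0],[0,0,0.001]],
    [[0.16,0.858,0],[0,0,0.001]],
    [[0.16,0.858,0],[0,0,0.001]],
    [[0.16,0.858,0],[0,0,0.001]],
    [[0.16,0.858,0],[0,0,0.001]],
  ],
)

```text
clock: 16.62
tcp_pos: [0.5871, -0.2697, 0.2523]
orientation: [-3.139, 0.077, 0.0]
contact_force: [-0.4, 0.3, -0.1]
grip_width: 0.0509
gripper_force: 0.0
```

Run:
```python
from h import *
f=pickle.load(open('w9.pkl','rb'))
for c,a in blobs(f,(0,0,100),(180,60,255),(455,120,512,170),10,3000): print('w9 collar blob',c,a,onz(f,[c],.086).round(4))
f=grab_frame('wrist'); pickle.dump(f,open('w10.pkl','wb'))
P=proj(f,[(.5873,-.2705,.086),(.5873,-.2705,.163)]).round(1); print(P)
x,y=P[0].astype(int)
g=cv2.cvtColor(f['frame'],cv2.COLOR_RGB2HSV)
for c,a in blobs(f,(0,0,100),(180,70,255),(x-60,max(y-60,0),x+60,y+60),10,5000): print('collar',c,a,onz(f,[c],.086).round(4))
m=cv2.inRange(g,(0,0,0),(180,110,255)); m2=np.zeros_like(m); m2[y-70:y+110,x-60:x+60]=m[y-70:y+110,x-60:x+60]
for r in range(y-60,y+100,10):
    cs=np.where(m2[r]>0)[0]; print(r,(cs.min(),cs.max(),len(cs)) if len(cs) else None)
go((.5873,-.2705,.25),-2.75)
```

```text
w9 collar blob [473.4, 139.4] 407 [[ 0.592  -0.2639  0.086 ]]
[[255.  184.2]
 [254.8 209. ]]
collar [253.3, 174.5] 342 [[ 0.5968 -0.2694  0.086 ]]
124 None
134 None
144 None
154 None
164 None
174 (np.int64(240), np.int64(271), 32)
184 (np.int64(237), np.int64(274), 38)
194 (np.int64(240), np.int64(271), 32)
204 (np.int64(240), np.int64(270), 31)
214 (np.int64(241), np.int64(270), 30)
224 None
234 None
244 (np.int64(195), np.int64(314), 13)
254 (np.int64(195), np.int64(314), 13)
264 (np.int64(195), np.int64(314), 15)
274 (np.int64(195), np.int64(314), 13)
shift [0.0006, 0.0054, 0.0098] turn [-0.0004, 0.0, -0.0] rows>= 0.0 cur [ 0.5872 -0.2692  0.2524] -2.76
```

Request:
apply_moves(
  rows=[
    [[0.001,0.005,0.15],[0,0,0]],
    [[0.001,0.005,0.3],[0,0,0]],
    [[0.001,0.005,0.42],[0,0,0]],
    [[0.001,0.005,0.486],[0,0,0]],
    [[0.001,0.005,0.486],[0,0,0]],
    [[0.001,0.005,0.486],[0,0,0]],
  ],
)

```text
clock: 17.42
tcp_pos: [0.5881, -0.2723, 0.1325]
orientation: [3.14, -0.079, 0.003]
contact_force: [-0.2, -0.8, -0.0]
grip_width: 0.0515
gripper_force: 0.0
```

Request:
apply_moves(
  rows=[
    [[0,0,0],[0,0,0]],
    [[0,0,0],[0,0,0]],
    [[0,0,0],[0,0,0]],
    [[0,0,0],[0,0,0]],
    [[0,0,0],[0,0,0]],
    [[0,0,0],[0,0,0]],
  ],
  jaw=-1,
  newtons=100,
)

```text
clock: 18.18
tcp_pos: [0.5878, -0.2723, 0.1323]
orientation: [3.14, -0.08, 0.003]
contact_force: [-0.9, 0.7, 6.2]
grip_width: 0.02
gripper_force: 97.3
```

Run:
```python
from h import *
o=telemetry.get_obs(); print({k:np.round(o[k],4) for k in('tcp_pos','orientation','contact_force','moment','grip_width','gripper_force')})
pickle.dump(o,open('grasp.pkl','wb')); go((.5873,-.2705,.131),-2.75)
```

```text
{'tcp_pos': array([ 0.5878, -0.2723,  0.1323]), 'orientation': array([ 3.1402e+00, -7.9700e-02,  2.6000e-03]), 'contact_force': array([-0.9124,  0.7499,  6.2149]), 'moment': array([0.236 , 0.2372, 0.0025]), 'grip_width': np.float64(0.02), 'gripper_force': np.float64(97.2948)}
shift [-0.0024, -0.0072, 0.005] turn [0.0001, -0.0005, -0.0009] rows>= 0.0 cur [ 0.5878 -0.2723  0.1323] -2.91
```

Request:
apply_moves(
  rows=[
    [[0,0,-0.04],[0,0,0]],
    [[0,0,-0.12],[0,0,0]],
    [[0,0,-0.24],[0,0,0]],
    [[0,0,-0.36],[0,0,0]],
    [[0,0,-0.48],[0,0,0]],
    [[0,0,-0.48],[0,0,0]],
  ],
)

```text
clock: 18.92
tcp_pos: [0.5886, -0.2731, 0.2549]
orientation: [3.138, -0.08, 0.009]
contact_force: [1.1, -0.8, -3.2]
grip_width: 0.02
gripper_force: 97.6
```

Run:
```python
from h import *
S=grab_frame('side');T=grab_frame('top');pickle.dump((S,T),open('st11.pkl','wb'))
o=telemetry.get_obs(); p=o['tcp_pos']; print(p,o['contact_force'],o['grip_width'])
a=proj(S,[p-[0,0,.1173],p-[0,0,.05]]); print(a)
x,y=a[0].astype(int); g=cv2.cvtColor(S['frame'],cv2.COLOR_RGB2HSV)
m=cv2.inRange(g,(0,0,0),(180,75,255))
for r in range(y-40,y+8,3):
    cs=np.where(m[r,x-25:x+25]>0)[0]; print(r,(cs.min()+x-25,cs.max()+x-25,len(cs)) if len(cs) else None)
go((.5258,.1595,.24),30)
```

```text
[ 0.58677862 -0.27238898  0.2511582 ] [-0.25670953  0.74392544 -2.38176127] 0.019897063928470526
[[330.88438293 257.47929708]
 [334.86199025 238.48960503]]
217 (np.int64(334), np.int64(354), 20)
220 (np.int64(334), np.int64(354), 19)
223 (np.int64(333), np.int64(354), 20)
226 (np.int64(334), np.int64(352), 17)
229 (np.int64(334), np.int64(346), 10)
232 (np.int64(331), np.int64(343), 11)
235 (np.int64(329), np.int64(344), 15)
238 (np.int64(329), np.int64(344), 16)
241 (np.int64(331), np.int64(343), 13)
244 (np.int64(331), np.int64(339), 9)
247 (np.int64(332), np.int64(338), 7)
250 (np.int64(333), np.int64(335), 3)
253 (np.int64(332), np.int64(334), 3)
256 None
259 None
262 None
shift [-0.3318, -1.7129, 0.0443] turn [0.0001, -0.0, -0.1829] rows>= 7.0 cur [ 0.5868 -0.2724  0.2512] -2.93
```

Run:
```python
from h import *
S,T=pickle.load(open('st11.pkl','rb')); S0=pickle.load(open('side0.pkl','rb'));T0=pickle.load(open('top0.pkl','rb'))
print('resid S0',proj(S0,[(.5872,-.2717,.0841)]),'vs 328.6,269.9; T0',proj(T0,[(.5872,-.2717,.0841)]),'vs 330.2 153.4')
d=cv2.absdiff(S['frame'],S0['frame']).max(2)
for r in range(232,262,3): 
    cs=np.where(d[r,305:365]>35)[0]; print(r,(cs.min()+305,cs.max()+305,len(cs)) if len(cs) else None)
f=grab_frame('wrist'); pickle.dump(f,open('w11.pkl','wb')); o=telemetry.get_obs(); p=o['tcp_pos']; r=att(o['orientation'])
for dz in(.0455,.06,.078,.1,.1173): print(dz,proj(f,[p+r@[0,0,dz]]).round(1))
x,y=proj(f,[p+r@[0,0,.1173]])[0].astype(int)
g=cv2.cvtColor(f['frame'],cv2.COLOR_RGB2HSV)
for q in range(y-40,y+80,5): print(q,' '.join('%3d'%v for v in g[q,x-30:x+31:4,1]),'|',' '.join('%3d'%v for v in g[q,x-30:x+31:4,2]))
```

```text
resid S0 [[328.2771596  270.01265656]] vs 328.6,269.9; T0 [[330.18117529 153.18047353]] vs 330.2 153.4
232 (np.int64(305), np.int64(346), 36)
235 (np.int64(305), np.int64(345), 37)
238 (np.int64(305), np.int64(344), 35)
241 (np.int64(330), np.int64(343), 14)
244 (np.int64(330), np.int64(340), 11)
247 (np.int64(328), np.int64(339), 7)
250 (np.int64(327), np.int64(338), 9)
253 (np.int64(327), np.int64(337), 10)
256 (np.int64(326), np.int64(336), 11)
259 (np.int64(326), np.int64(336), 11)
0.0455 [[253.  233.1]]
0.06 [[253.1 224.2]]
0.078 [[253.3 214.8]]
0.1 [[253.4 205.3]]
0.1173 [[253.5 199. ]]
158 186 185 187 190 188 189 188 188 186 186 186 190 187 188 187 187 | 162 149 158 160 159 165 159 160 160 163 163 157 164 167 173 183
163 189 186 190 188 186 189 188 186 185 187 184 190 188 188 186 188 | 169 155 156 160 160 162 157 159 160 162 162 156 164 167 173 182
168 186 187 188 186 191 187 186 182 183 188 187 186 187 187 187 186 | 171 158 156 160 159 162 144 137 141 155 161 156 162 166 173 181
173 188 187 186 188 187 158 146 146 148 150 177 187 187 188 188 186 | 170 166 163 160 149 158 212 
[... 2015 characters left out ...]
40  42  57  54  44  30  14  70
253  13  19  20   6  12  10  16  18  10   9  16   5  12   8  21  14 |  76  54  13  41  44  52  63  58  53  57  64  50  44  34  12  55
258  10  16  20   6  15   6  13  16  12  15  16   6  10   6   0  15 |  74  32  13  44  52  42  60  64  64  67  62  41  52  40  12  34
263  17  13  14   0  12   6   6   6  11  11   0  12  16   0   0  13 |  75  19  18  41  62  40  41  46  47  48  41  44  62  41  17  19
268  17  12  10   6  14  19  15  15  18  18  14  18  10   6  11  13 |  92  21  26  44  54  68  67  68  70  71  71  71  52  42  23  20
273  15   0   0  19  18  18  18  18  22  22  21  18  15  16   9   0 |  84  21  28  67  71  70  69  69  71  70  72  71  69  65  29  22
```

Run:
```python
from h import *
f=pickle.load(open('w11.pkl','rb')); o=telemetry.get_obs(); p=o['tcp_pos']; r=att(o['orientation']); print(p)
for x in(.015,.018,.021): print(x,proj(f,[p+r@[x,0,.0523],p+r@[x,0,.0463]]).round(1).tolist())
m=cv2.inRange(cv2.cvtColor(f['frame'],cv2.COLOR_RGB2HSV),(0,0,0),(180,100,255))
print([(c,int(np.where(m[185:240,c]>0)[0][0])+185) for c in range(244,266,2)])
for q in(212,216,220,224): 
    cs=np.where(m[q,215:300]>0)[0]+215; print(q,cs.min(),cs.max())
S,T=pickle.load(open('st11.pkl','rb'))
for dx in(0,.002,.004): print(proj(S,[p+[dx,0,-.0493],p+[dx,0,-.1173]]).round(1).tolist())
```

```text
[ 0.58637425 -0.27221079  0.2502268 ]
0.015 [[253.0, 204.9], [252.9, 208.0]]
0.018 [[252.9, 200.0], [252.9, 203.0]]
0.021 [[252.9, 195.1], [252.9, 197.9]]
[(244, 205), (246, 204), (248, 203), (250, 200), (252, 199), (254, 199), (256, 199), (258, 200), (260, 203), (262, 204), (264, 205)]
212 233 276
216 230 280
220 227 281
224 226 283
[[334.6, 238.5], [330.6, 257.7]]
[[335.6, 238.4], [331.5, 257.6]]
[[336.5, 238.3], [332.4, 257.4]]
```

Request:
apply_moves(
  rows=[
    [[-0.166,-0.86,0],[0,0,0]],
    [[-0.166,-0.86,0],[0,0,0]],
    [[-0.166,-0.86,0],[0,0,0]],
    [[-0.166,-0.86,0],[0,0,0]],
    [[-0.166,-0.86,0],[0,0,0]],
  ],
)

```text
clock: 19.7
tcp_pos: [0.5556, -0.0519, 0.2499]
orientation: [-3.14, 0.071, 0.004]
contact_force: [0.1, -0.9, -3.0]
grip_width: 0.0202
gripper_force: 97.9
```

```bash
python3 -c "
from h import *
go((.5258,.1595,.19),-2.8); o=telemetry.get_obs(); print(o['contact_force'],o['grip_width'])"
```

```text
shift [-0.1564, -0.839, 0.2411] turn [-0.0004, 0.0008, 0.0012] rows>= 3.5 cur [ 0.5556 -0.0519  0.2499] -2.58
[ 0.05823494 -0.88125548 -3.0331019 ] 0.020158664646264535
```

Request:
apply_moves(
  rows=[
    [[-0.157,-0.839,0],[0,0,0]],
    [[-0.157,-0.839,0],[0,0,0]],
    [[-0.157,-0.839,0],[0,0,0]],
    [[-0.157,-0.839,0.05],[0,0,0]],
    [[-0.157,-0.839,0.15],[0,0,0]],
    [[-0.157,-0.839,0.24],[0,0,0]],
    [[-0.157,-0.839,0.24],[0,0,0]],
    [[-0.157,-0.839,0.24],[0,0,0]],
  ],
)

```text
clock: 20.7
tcp_pos: [0.5287, 0.1553, 0.1914]
orientation: [3.14, -0.082, 0.0]
contact_force: [0.4, 1.3, -2.2]
grip_width: 0.0197
gripper_force: 98.2
```

Run:
```python
from h import *
go((.5258,.1595,.155),-2.8); o=telemetry.get_obs();p=o['tcp_pos']; r=att(o['orientation']); print(o['contact_force'],r[:,2])
f=grab_frame('wrist'); S=grab_frame('side'); pickle.dump((f,S),open('ws12.pkl','wb'))
print('tip/mark wrist',proj(f,[p+r@[0,0,.1173],(.5258,.1595,.024)]),'side',proj(S,[p+r@[0,0,.1173],(.5258,.1595,.024),p+r@[0,0,.0493]]))
x,y=proj(S,[p+r@[0,0,.1173]])[0].astype(int); g=cv2.cvtColor(S['frame'],cv2.COLOR_RGB2GRAY)
for q in range(y-40,y+18,2): print(q,x-14,' '.join('%3d'%v for v in g[q,x-14:x+15]))
```

```text
shift [-0.0123, -0.0162, 0.1455] turn [0.0, -0.0001, -0.001] rows>= 0.6 cur [0.5287 0.1553 0.1914] -2.99
[ 0.36848261  1.34523521 -2.23081506] [ 2.21009885e-04 -7.86428505e-05 -9.99999972e-01]
tip/mark wrist [[253.70750359 198.56685404]
 [249.71689847 187.35631995]] side [[270.61107143 157.28342761]
 [269.11465115 168.86337737]
 [271.09050753 139.35239697]]
117 256 117 117 117 117 113 110 110 112 111 114 100  70  25  10   8  18  24  29  41  54  54  45  32  19  20  20  20  27  29
119 256 118 117 118 116 114 110 112 113 109 110 107  90  50  17   3  10  14  13  18  26  26  16  10  19  57  86  96  98 106
121 256 117 118 116 120 117 115 108 107 114 110 108  92  56  20   4  10   6   9  17  17  19  16   9  31  87 122 126 123 123
123 256 120 118 117 119 118 107  84  82  92  92  87  76  51  19   6   4   7   7   7  10  13  10  15  53  95 118 124 123 123
125 256 122 120 115 118 116 105  74  50  50  54  53  55  37  19  12  13  12  10  10  14  10   9  26  72 108 118 121 123 122
127 256 115 109  97  77  72  73  56  47  48  58  58  55  40  27  21   9   8  10   6  16  21  31  34  53  74  95 113 116 
[... 2155 characters left out ...]
  76  99 133 152 157 153 152 158 156 159 160 134  70  42  46  48  48  48  46  48
165 256  24  21  21  20  25  20  25  43  63  72  83 117 148 154 156 155 157 157 159 161 128  64  43  43  44  45  46  47  44
167 256  23  20  20  22  19  18  21  43  64  74  73  72  75  84 105 126 146 152 154 152 123  63  40  43  46  47  47  47  46
169 256  24  20  22  23  20  17  28  52  70  73  71  64  55  42  45  61  94 130 141 139 115  73  65  68  56  46  47  46  45
171 256  21  16  20  21  19  21  23  59  78  79  75  74  74  63  64  68  80 124 157 161 137  96 101 101  78  51  46  45  46
173 256  17  19  21  21  21  16  29  56  80  79  75  77  70  67  63  70  83 118 157 162 129  67  48  52  47  46  45  46  48
```

Request:
apply_moves(
  rows=[
    [[-0.012,-0.016,0.05],[0,0,0]],
    [[-0.012,-0.016,0.1],[0,0,0]],
    [[-0.012,-0.016,0.145],[0,0,0]],
    [[-0.012,-0.016,0.145],[0,0,0]],
    [[-0.012,-0.016,0.145],[0,0,0]],
  ],
)

```text
clock: 21.42
tcp_pos: [0.5255, 0.1601, 0.1548]
orientation: [-3.14, 0.08, -0.0]
contact_force: [0.1, 0.1, -1.2]
grip_width: 0.0198
gripper_force: 98.2
```

Run:
```python
from h import *
o=telemetry.get_obs();p=o['tcp_pos']; r=att(o['orientation']); print(o['contact_force'],r[:,2])
f=grab_frame('wrist'); S=grab_frame('side'); pickle.dump((f,S),open('ws13.pkl','wb'))
print('tip/mark wrist',proj(f,[p+r@[0,0,.1173],(.5258,.1595,.024)]),'side',proj(S,[p+r@[0,0,.1173],(.5258,.1595,.024)]))
x,y=proj(f,[p+r@[0,0,.1173]])[0].astype(int); g=cv2.cvtColor(f['frame'],cv2.COLOR_RGB2GRAY)
for q in range(y-24,y+10,2): print(q,x-24,' '.join('%3d'%v for v in g[q,x-24:x+25:2]))
g=cv2.cvtColor(S['frame'],cv2.COLOR_RGB2GRAY)
for q in range(157,177): print(q,262,' '.join('%3d'%v for v in g[q,262:280]))
go((.5258,.1595,.1413),-2.8)
```

```text
[ 0.14058908  0.13450762 -1.23176005] [ 1.16494866e-04  9.44319314e-05 -9.99999989e-01]
tip/mark wrist [[253.72656283 198.53133053]
 [254.55308221 193.74272329]] side [[269.06223048 165.4523448 ]
 [269.11465115 168.86337737]]
174 229 245 245 246 245 246 245 246 246 246 246 246 246 246 212 164 242 246 246 245 245 244 242 237 234 230
176 229 246 246 246 246 246 246 246 246 246 246 246 246 245 208 168 241 246 246 246 246 247 247 247 247 247
178 229 245 245 246 246 246 246 246 246 246 246 247 246 245 216 227 245 246 246 246 246 246 246 246 246 247
180 229 245 245 245 245 245 245 246 246 246 246 246 246 244 213 241 247 247 247 247 247 246 246 246 246 246
182 229 244 244 244 244 244 245 245 245 245 245 246 246 242 205 240 245 245 245 246 246 246 246 246 246 245
184 229 244 244 244 244 244 244 244 244 244 244 239 233 225 171 205 194 193 194 195 195 196 197 197 198 192
186 229 244 244 244 244 244 244 244 243 234 231 201 150 130 101 138 144 145 144 145 146 145 147 146 147 148
188 229 245 244 244 244 244 244 243 237 177 149 121  92  77  65  97 132 143 145 144 144 144 143 143 143 143
190 229 24
[... 1969 characters left out ...]
  68 104 137 141 113  76  68  71
170 262  26  56  76  75  76  74  67  56  62  64  75 122 157 161 133  96  98 100
171 262  28  60  82  81  77  76  74  65  63  68  82 125 161 165 131  98 100 102
172 262  29  58  78  78  76  77  72  64  64  73  79 121 155 162 130  77  68  74
173 262  28  56  79  79  76  76  75  65  63  71  74  96 135 162 128  68  47  56
174 262  29  58  77  80  75  76  71  65  64  70  72  85 127 156 129  67  41  50
175 262  24  60  77  80  78  75  72  67  64  70  68  88 130 161 130  64  44  52
176 262  27  56  79  79  76  77  73  68  65  76  85 111 146 161 129  63  45  50
shift [0.0008, 0.0028, 0.0555] turn [-0.0001, -0.0002, -0.0007] rows>= 0.2 cur [0.5256 0.1602 0.1552] -2.92
```

Request:
apply_moves(
  rows=[
    [[0.001,0.003,0.03],[0,0,0]],
    [[0.001,0.003,0.05],[0,0,0]],
    [[0.001,0.003,0.065],[0,0,0]],
    [[0.001,0.003,0.071],[0,0,0]],
    [[0.001,0.003,0.071],[0,0,0]],
  ],
)

```text
clock: 22.15
tcp_pos: [0.5257, 0.1594, 0.1373]
orientation: [-3.141, 0.08, -0.001]
contact_force: [-1.0, -0.8, 2.2]
grip_width: 0.0201
gripper_force: 98.2
```

Request:
apply_moves(
  rows=[
    [[0,0,0.004],[0,0,0]],
    [[0,0,0.006],[0,0,0]],
    [[0,0,0.006],[0,0,0]],
  ],
)

```text
clock: 22.52
tcp_pos: [0.5257, 0.1595, 0.1357]
orientation: [-3.14, 0.08, -0.001]
contact_force: [0.5, 0.3, 2.8]
grip_width: 0.0197
gripper_force: 98.2
```

Request:
apply_moves(
  rows=[
    [[0,0,0.003],[0,0,0]],
    [[0,0,0.006],[0,0,0]],
    [[0,0,0.006],[0,0,0]],
  ],
)

```text
clock: 22.9
tcp_pos: [0.526, 0.1595, 0.1348]
orientation: [-3.14, 0.08, -0.002]
contact_force: [-0.9, -0.7, 8.2]
grip_width: 0.0196
gripper_force: 98.3
```

Request:
apply_moves(
  rows=[
    [[0,0,0.003],[0,0,0]],
    [[0,0,0.006],[0,0,0]],
    [[0,0,0.006],[0,0,0]],
  ],
)

```text
clock: 23.28
tcp_pos: [0.5262, 0.1596, 0.1339]
orientation: [-3.14, 0.08, -0.003]
contact_force: [-2.0, -0.6, 12.9]
grip_width: 0.02
gripper_force: 99.0
```

Request:
apply_moves(
  rows=[
    [[0,0,0.003],[0,0,0]],
    [[0,0,0.006],[0,0,0]],
    [[0,0,0.006],[0,0,0]],
  ],
)

```text
clock: 23.65
tcp_pos: [0.5269, 0.1601, 0.1327]
orientation: [-3.139, 0.08, -0.005]
contact_force: [-0.2, 0.3, 12.1]
grip_width: 0.0201
gripper_force: 99.4
```

Request:
apply_moves(
  rows=[
    [[0,0,0.003],[0,0,0]],
    [[0,0,0.003],[0,0,0]],
  ],
)

```text
clock: 23.9
tcp_pos: [0.5268, 0.1601, 0.1315]
orientation: [-3.139, 0.08, -0.005]
contact_force: [0.3, 0.2, 7.8]
grip_width: 0.02
gripper_force: 99.1
```

Request:
apply_moves(
  rows=[
    [[0,0,0.003],[0,0,0]],
    [[0,0,0.003],[0,0,0]],
  ],
)

```text
clock: 24.15
tcp_pos: [0.5266, 0.16, 0.1303]
orientation: [-3.139, 0.08, -0.004]
contact_force: [1.0, 0.3, 4.8]
grip_width: 0.0198
gripper_force: 98.7
```

Run:
```python
from h import *
o=telemetry.get_obs();p=o['tcp_pos']; print(o['contact_force'],o['moment'],p)
f=grab_frame('wrist'); f0=pickle.load(open('ws13.pkl','rb'))[0]
def cap(f):
    g=cv2.cvtColor(f['frame'],cv2.COLOR_RGB2GRAY); return g[200:330:3,254]
print(cap(f0).tolist());print(cap(f).tolist())
m=[cv2.inRange(cv2.cvtColor(k['frame'],cv2.COLOR_RGB2HSV),(0,0,0),(180,255,255)) for k in(f0,f)]
a=cv2.phaseCorrelate(*[np.float32(cv2.cvtColor(k['frame'],cv2.COLOR_RGB2GRAY)[235:320,225:285]) for k in(f0,f)],cv2.createHanningWindow((60,85),cv2.CV_32F)); print('shift',a)
```

```text
[0.96733013 0.34739971 4.83975848] [ 0.19439348 -0.27402815  0.01633697] [0.52663247 0.16002698 0.13030899]
[83, 84, 104, 109, 108, 107, 91, 78, 50, 60, 61, 46, 67, 56, 53, 68, 48, 72, 48, 65, 57, 52, 82, 82, 83, 83, 84, 54, 36, 37, 40, 42, 48, 48, 46, 46, 46, 44, 45, 46, 46, 46, 46, 46]
[94, 86, 109, 111, 111, 108, 92, 79, 51, 63, 67, 47, 70, 59, 54, 68, 48, 74, 49, 66, 62, 54, 83, 83, 84, 85, 85, 61, 38, 38, 40, 42, 48, 48, 46, 45, 46, 45, 46, 47, 46, 46, 47, 48]
shift ((0.04504872647897429, 0.15698171202205913), 1.0066565485353822)
```

Request:
apply_moves(
  rows=[
    [[0,0,0.002],[0,0,0]],
    [[0,0,0.002],[0,0,0]],
    [[0,0,0.002],[0,0,0]],
  ],
)

```text
clock: 24.58
tcp_pos: [0.5265, 0.16, 0.1297]
orientation: [-3.139, 0.08, -0.004]
contact_force: [0.6, 0.5, 6.6]
grip_width: 0.0197
gripper_force: 98.8
```

Request:
apply_moves(
  rows=[
    [[0,0,0.002],[0,0,0]],
    [[0,0,0.004],[0,0,0]],
    [[0,0,0.004],[0,0,0]],
  ],
)

```text
clock: 24.95
tcp_pos: [0.5268, 0.16, 0.1293]
orientation: [-3.139, 0.08, -0.004]
contact_force: [-0.2, 0.3, 10.2]
grip_width: 0.0199
gripper_force: 98.9
```

Request:
apply_moves(
  rows=[
    [[0,0,0.003],[0,0,0]],
    [[0,0,0.006],[0,0,0]],
    [[0,0,0.006],[0,0,0]],
  ],
)

```text
clock: 25.32
tcp_pos: [0.5271, 0.1601, 0.1287]
orientation: [-3.139, 0.08, -0.006]
contact_force: [-2.1, -0.2, 17.9]
grip_width: 0.0198
gripper_force: 99.5
```

Request:
apply_moves(
  rows=[
    [[0,0,-0.02],[0,0,0]],
    [[0,0,-0.06],[0,0,0]],
    [[0,0,-0.2],[0,0,0]],
    [[0,0,-0.4],[0,0,0]],
    [[0,0,-0.48],[0,0,0]],
    [[0,0,-0.48],[0,0,0]],
    [[0,0,-0.48],[0,0,0]],
  ],
)

```text
clock: 26.2
tcp_pos: [0.5244, 0.1588, 0.2448]
orientation: [3.139, -0.08, -0.005]
contact_force: [0.0, 0.4, -2.2]
grip_width: 0.0199
gripper_force: 98.4
```

Run:
```python
from h import *
o=telemetry.get_obs(); print(o['contact_force'],pickle.load(open('grasp.pkl','rb'))['tcp_pos'])
f=grab_frame('wrist'); f0=pickle.load(open('ws13.pkl','rb'))[0]; pickle.dump(f,open('w14.pkl','wb'))
print(cv2.phaseCorrelate(*[np.float32(cv2.cvtColor(k['frame'],cv2.COLOR_RGB2GRAY)[235:320,225:285]) for k in(f0,f)],cv2.createHanningWindow((60,85),cv2.CV_32F)))
go((.5876,-.2722,.25),-2.9)
```

```text
[ 0.0315282   0.37825281 -2.18378633] [ 0.58781551 -0.27232485  0.13226053]
((-0.05442118380122096, -0.15660625931278815), 0.989219811934012)
shift [0.3402, 1.7088, -0.0201] turn [0.0004, 0.001, -0.0001] rows>= 7.0 cur [0.5244 0.1588 0.2446] -2.92
```

Request:
apply_moves(
  rows=[
    [[0.17,0.855,-0.02],[0,0,0]],
    [[0.17,0.855,-0.02],[0,0,0]],
    [[0.17,0.855,-0.02],[0,0,0]],
    [[0.17,0.855,-0.02],[0,0,0]],
    [[0.17,0.855,-0.02],[0,0,0]],
    [[0.17,0.855,-0.02],[0,0,0]],
  ],
)

```text
clock: 27.0
tcp_pos: [0.5564, -0.0552, 0.2504]
orientation: [-3.14, 0.078, 0.003]
contact_force: [0.4, 0.7, -1.4]
grip_width: 0.0197
gripper_force: 98.3
```

Request:
apply_moves(
  rows=[
    [[0.17,0.855,0],[0,0,0]],
    [[0.17,0.855,0],[0,0,0]],
    [[0.17,0.855,0],[0,0,0]],
    [[0.17,0.855,0],[0,0,0]],
    [[0.17,0.855,0],[0,0,0]],
    [[0.17,0.855,0],[0,0,0]],
    [[0.17,0.855,0],[0,0,0]],
  ],
)

```text
clock: 27.88
tcp_pos: [0.5891, -0.2693, 0.2515]
orientation: [-3.14, 0.075, 0.0]
contact_force: [-0.1, -0.6, -1.9]
grip_width: 0.0199
gripper_force: 98.4
```

Run:
```python
from h import *
o=telemetry.get_obs(); p=o['tcp_pos'];print(o['contact_force'])
go((.5877,-.2722,.133),-2.9)
```

```text
[-0.1170533  -0.61339668 -1.91836821]
shift [-0.005, 0.0123, 0.4738] turn [-0.0003, 0.0001, 0.001] rows>= 1.9 cur [ 0.5891 -0.2693  0.2515] -2.72
```

Request:
apply_moves(
  rows=[
    [[-0.005,0.012,0.06],[0,0,0.001]],
    [[-0.005,0.012,0.12],[0,0,0.001]],
    [[-0.005,0.012,0.17],[0,0,0.001]],
    [[-0.005,0.012,0.17],[0,0,0.001]],
    [[-0.005,0.012,0.17],[0,0,0.001]],
  ],
)

```text
clock: 28.5
tcp_pos: [0.5875, -0.2749, 0.2092]
orientation: [3.14, -0.085, 0.001]
contact_force: [1.1, 0.3, -1.9]
grip_width: 0.0197
gripper_force: 98.4
```

Run:
```python
from h import *
o=telemetry.get_obs(); p=o['tcp_pos'];print(o['contact_force'])
go((.5877,-.2722,.133),-2.9)
S,T=pickle.load(open('st11.pkl','rb')); S=grab_frame('side')
m=cv2.inRange(cv2.cvtColor(S['frame'],cv2.COLOR_RGB2GRAY),0,50)
print(proj(S,[p-[0,0,.1173],(.5873,-.2715,.08)]))
```

```text
[ 1.05541891  0.27611819 -1.86500547]
shift [0.0001, -0.0109, 0.3049] turn [0.0, -0.0001, -0.0011] rows>= 1.2 cur [ 0.5875 -0.2749  0.2092] -3.1
[[329.18898027 269.1935224 ]
 [328.08117404 270.94816333]]
```

Request:
apply_moves(
  rows=[
    [[0,-0.01,0.02],[0,0,0]],
    [[0,-0.01,0.03],[0,0,0]],
    [[0,-0.01,0.03],[0,0,0]],
  ],
)

```text
clock: 28.92
tcp_pos: [0.5872, -0.2722, 0.2013]
orientation: [-3.14, 0.085, 0.001]
contact_force: [0.2, -0.5, -1.2]
grip_width: 0.0201
gripper_force: 98.4
```

Request:
apply_moves(
  rows=[
    [[0,0,0.04],[0,0,0]],
    [[0,0,0.08],[0,0,0]],
    [[0,0,0.1],[0,0,0]],
    [[0,0,0.1],[0,0,0]],
  ],
)

```text
clock: 29.42
tcp_pos: [0.587, -0.2723, 0.1758]
orientation: [-3.14, 0.085, 0.002]
contact_force: [-0.4, 0.2, -2.2]
grip_width: 0.0196
gripper_force: 98.4
```

Request:
apply_moves(
  rows=[
    [[0.001,0,0.05],[0,0,0]],
    [[0.001,0,0.1],[0,0,0]],
    [[0.001,0,0.15],[0,0,0]],
    [[0.001,0,0.167],[0,0,0]],
    [[0.001,0,0.167],[0,0,0]],
    [[0.001,0,0.167],[0,0,0]],
  ],
)

```text
clock: 30.18
tcp_pos: [0.588, -0.2725, 0.1353]
orientation: [3.14, -0.085, 0.001]
contact_force: [0.0, 0.1, -1.6]
grip_width: 0.0198
gripper_force: 98.4
```

Request:
apply_moves(
  rows=[
    [[0,0,0.006],[0,0,0]],
    [[0,0,0.006],[0,0,0]],
  ],
)

```text
clock: 30.42
tcp_pos: [0.5877, -0.2724, 0.1335]
orientation: [3.14, -0.085, 0.0]
contact_force: [-0.0, -0.5, -2.1]
grip_width: 0.0203
gripper_force: 98.4
```

Within 1 mm of the seat: lower until the rack carries it, then release.

Request:
apply_moves(
  rows=[
    [[0,0,0.004],[0,0,0]],
    [[0,0,0.006],[0,0,0]],
    [[0,0,0.006],[0,0,0]],
  ],
)

```text
clock: 30.8
tcp_pos: [0.5878, -0.2724, 0.1323]
orientation: [3.14, -0.085, 0.001]
contact_force: [-1.7, 0.2, 3.6]
grip_width: 0.0201
gripper_force: 98.4
```

Request:
apply_moves(
  rows=[
    [[0,0,0],[0,0,0]],
    [[0,0,0],[0,0,0]],
    [[0,0,0],[0,0,0]],
    [[0,0,0],[0,0,0]],
  ],
  jaw=0.2,
)

```text
clock: 31.3
tcp_pos: [0.5876, -0.2724, 0.1317]
orientation: [3.14, -0.085, -0.0]
contact_force: [-0.0, 0.6, 0.4]
grip_width: 0.0511
gripper_force: 0.0
```

Request:
apply_moves(
  rows=[
    [[0,0,-0.1],[0,0,0]],
    [[0,0,-0.3],[0,0,0]],
    [[0,0,-0.5],[0,0,0]],
    [[0,0,-0.5],[0,0,0]],
    [[0,0,-0.5],[0,0,0]],
  ],
)

```text
clock: 31.92
tcp_pos: [0.5873, -0.2723, 0.2565]
orientation: [-3.14, 0.085, 0.001]
contact_force: [0.6, -1.1, -0.8]
grip_width: 0.0514
gripper_force: 0.0
```

Run:
```python
from h import *
f=grab_frame('wrist'); f0=pickle.load(open('w10.pkl','rb')); o=telemetry.get_obs(); print(o['tcp_pos'],o['clock'])
m=cv2.inRange(cv2.cvtColor(f['frame'],cv2.COLOR_RGB2HSV),(0,0,0),(180,110,255))
print(proj(f,[(.5873,-.2715,.086),(.5873,-.2715,.163)]).round(1).tolist())
for r in range(154,232,5):
    cs=np.where(m[r,200:310]>0)[0]; print(r,(cs.min()+200,cs.max()+200,len(cs)) if len(cs) else None)
S=grab_frame('side');T=grab_frame('top');S0=pickle.load(open('side0.pkl','rb'));T0=pickle.load(open('top0.pkl','rb'))
def diff(a,b,nm,box):
    x0,y0,x1,y1=box; d=cv2.absdiff(a['frame'],b['frame']).max(2)[y0:y1,x0:x1]; print(nm,(d>40).sum(),d.size)
diff(S,S0,'rack side',(255,240,350,305)); diff(S,S0,'jar',(340,165,375,215)); 
diff(S,pickle.load(open('ws12.pkl','rb'))[1],'clamp vs pre',(245,160,295,190))
g=cv2.cvtColor(S['frame'],cv2.COLOR_RGB2GRAY)
for q in range(240,285,4): print(q,' '.join('%3d'%v for v in g[q,318:344:2]),'|',' '.join('%3d'%v for v in cv2.cvtColor(S0['frame'],cv2.COLOR_RGB2GRAY)[q,318:344:2]))
print('mark row check', [int(v) for v in g[164:174,269]], proj(S,[(.5258,.1595,.024)]))
```

```text
[ 0.58690012 -0.27212038  0.25559961] 31.975
[[253.1, 183.5], [252.5, 207.6]]
154 None
159 None
164 None
169 (np.int64(244), np.int64(265), 22)
174 (np.int64(239), np.int64(270), 32)
179 (np.int64(237), np.int64(272), 36)
184 (np.int64(237), np.int64(273), 37)
189 (np.int64(237), np.int64(272), 36)
194 (np.int64(240), np.int64(270), 31)
199 (np.int64(241), np.int64(268), 28)
204 (np.int64(240), np.int64(269), 30)
209 (np.int64(240), np.int64(269), 30)
214 (np.int64(241), np.int64(268), 28)
219 (np.int64(245), np.int64(264), 20)
224 None
229 None
rack side 1361 6175
jar 1076 1750
clamp vs pre 349 1500
240 132 129 131 129 130 131 129 127 129 110  67  50  56 | 116 117 120 114 116 115 115 111 114 120 123 117 123
244 125 133 131 136 128 134 131 129 127 131 136 137 129 | 113 118 115 120 115 118 111 105 104 114 120 121 118
248 121 129 129 133 136  81  20  22  22  21 115 138 135 | 103 112 117 117 119  60  43  43  43  37 102 126 118
252 122 121 133 129 134  61  20  21  24  20  68 135 135 | 111 107 117 116 114  37  28  41  41  33  96 120 120
256 125 123 126 132 112  44  53  54  49  59 117 122 
[... 222 characters left out ...]
7 |  74  76  82  91  32  39  38  34  44  62  64  61  85
268  37  37  55  51  35  36  43  36  77 104  72  74  74 |  70  61  50  45  36  34  36  29  92  89  60  62  65
272  35  33  53  57  54  58  54  67 129 104  72  73  77 |  68  42  42  49  50  50  74  99 111  74  63  68  63
276  36  33  35  40  49  55  58  53  65  76  76  73  76 |  61  62  59  59  57  59  64  58  61  66  65  67  64
280  35  33  36  36  34  38  37  63  83  84  86  83  86 |  67  65  65  68  67  69  70  72  73  72  73  75  77
284  35  37  38  39  40  40  38  40  39  40  42  39  38 |  56  56  53  45  42  46  38  40  36  34  34  38  35
mark row check [167, 170, 164, 146, 109, 99, 121, 135, 143, 140] [[269.11465115 168.86337737]]
```

```bash
python3 -c "
from bench import job
print(job.hand_in())"
```

```text
the job is handed in; nothing more can be done
None
```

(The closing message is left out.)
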